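# Fit the sample wheel onto the turntable's post and drive pin and lock it

## Task

Fit the grey sample wheel to the small turntable unit: lower it by its hub over the centre post and feel for the drive pin, turning the wheel gently until its small slotted hole drops over the pin and the wheel sits fully home on the drive ring, never forcing it down on the pin. Then fold the locking bar on top of the post all the way down over the hub, and leave the other things on the bench where they are.

Things in the scene. Friction and masses are not known exactly. Their poses are not given: they have to be found in the camera images.
- turntable: low white unit, 196 x 180 x 50 mm, fixed on the bench; its front, -x, has keys and a small screen. Origin on the bench under its centre post's axis, z up. The polished, slippery post is 16 mm thick, straight up to 115 mm above the bench, then tapers in a fork that ends at 125 mm. Round the post lies a metal drive ring, 90 mm across, top at 72 mm, with one drive pin on it
- seat (a point): point on the post axis at the top of the drive ring, 72 mm above the bench; axes of the turntable. A wheel that is home has the underside of its disc on the ring, so its origin is 18 mm below this point. The ring is stiff to turn by hand (about 0.3 N m) and stays where it is left
- pin_circle (a point): middle of where the drive pin may stand: 32 mm from the post axis towards the front, at the top of the ring. The pin itself (upright, steel, 8 mm thick, 7 mm high, bullet nose) stands on that 32 mm circle round the post, up to 0.6 rad to either side; its angle is not measured
- wheel: grey sample wheel, 144 mm across, 60 mm high, 0.2 to 0.4 kg, on the feet of its 12 white cups. Origin at its centre at the cup feet, z up. Disc 18 to 26 mm above the origin; cup rims at 28.5 mm, beyond 49 mm from the axis. Hub on the disc up to 60 mm: a block 46 mm long in x, 28 mm wide in y with flat sides to grip at +y and -y. A 17.5 mm bore runs through hub and disc
- index_hole (a point): centre of the wheel's small slotted through hole, 9.5 mm wide and 13 mm long (long towards the axis), at the underside of the disc, 32 mm from the wheel's axis on its -x side. This hole must take the drive pin
- lock_bar (a joint): angle of the locking bar in the fork of the post, rad: near 0 upright, pi/2 folded level, pointing to the turntable's front (-x). The bar is 8 mm thick with a 10 mm ball end, held by light friction (0.03 N m). Upright it passes through the wheel's bore; level, its underside is 2 mm above the hub of a wheel that is home; it cannot fold over one that is not
- bar_pivot (a point): pivot of the locking bar, on the post axis, 120 mm above the bench; the axes of the turntable
- bar_tip (a point): end of the locking bar, 27 mm from its pivot
- rack_a: white tube rack full of capped tubes, 178 x 128 x 94 mm, bystander; origin under its centre
- spec_cup: capped specimen cup, 52 x 52 x 57 mm, bystander; origin under its centre
- dropper_bottle: dropper bottle, 46 mm thick, 156 mm high, bystander; origin under its centre
- tube_red: capped sample tube lying on the bench, 41 x 87 x 16 mm, bystander; origin under its centre
- tube_counter: desk counter with keys, 150 x 121 x 52 mm, bystander; origin under its centre

How it is judged:
On the way:
1. the wheel sits home on the drive ring, over post and pin, the bar still up (z of wheel in the frame of seat below -0.0155 m and horizontal distance between wheel and seat below 0.003 m and value of joint lock_bar below 0.5 rad), for 0.2 s.
At the end, for the whole second after the job is handed in: the wheel rests on the drive ring (its origin 15.5 to 20.5 mm below the seat point and within 3 mm of the post axis, level within 0.05 rad), which it can do only with the pin in its hole, the locking bar is folded past 1.4 rad, and the wheel is at rest (z of wheel in the frame of seat between -0.0205 and -0.0155 m and horizontal distance between wheel and seat below 0.003 m and angle between wheel's own z axis and vertical below 0.05 rad and value of joint lock_bar above 1.4 rad and linear speed of wheel below 0.02 m/s); the robot touches nothing.
It fails at once if the wheel is forced or dropped onto the turntable (more than 40 N between them) (contact force between wheel and turntable above 40 N).
It fails at once if a bystander is pushed more than 30 mm (distance of any of rack_a, spec_cup, dropper_bottle, tube_red, tube_counter from where it was at the start of the episode above 0.03 m).
It also fails if it takes over 72 s, if anything falls off the work surface, if the arm or the gripper's body presses on something with over 40 N, if the wrist force passes 120 N, or if a joint passes its speed limit or range.

## Robot

A 7-joint arm with a two-finger parallel gripper is mounted at the origin on a cart in front of the work surface, level with it; the furniture and walls round the work are solid. World frame = base frame: x ahead of the robot, y to its left, z up, the work surface at z = 0. Lengths are in m, angles in rad, forces in N, time in s.
With the tool pointing down it reaches from about 0.425 to 0.925 m from the base axis. Payload 6.8 kg.
Tool frame: the origin (TCP) lies on the mounting face of the last link; the fingertips stand 173 mm ahead of it and the grasp point (between the pads) lies 155 mm ahead of it; z points along the fingers, y is the line along which they close (so a half turn about z gives the same grasp; the last joint's range is limited). The gripper opens to 85 mm and grips with 20 to 120 N. Pads are 22 mm wide; open, the fingers measure 114 mm over their backs; the gripper's body (76 mm by 85 mm) begins 54 mm behind the grasp point. The pads swing forward as they close: fully open they stand 13 mm farther back than shut.
Start: joints at [1.236, 0.477, 0.022, 1.555, -0.011, 1.109, -0.083], TCP at [0.152, -0.658, 0.405] pointing down, gripper open.
Joint ranges: [-2.96, 2.96], [-0.34, 2.1], [-1.41, 1.46], [0.24, 2.44], [-1.37, 4.51], [0.17, 1.92], [-2.96, 2.96]. Speed limits (rad/s): [2.39, 2.39, 3.14, 3.14, 3.14, 3.14, 3.14].

## Interface

Orientations are given as a rotation vector (axis times angle).
In Python, from bench import r gives the robot as it stands.
- The arm moves only by the tool carry_out, never from a script. Its argument "moves" is a list of rows, each a list of 5 numbers: the shift along the tool's x, y, z in m, then the turn about the tool's z in rad, then the finger opening in m, from 0 to 0.0854. In form: [[dx, dy, dz, roll, claw], ...]. A call has exactly 8 rows; each row is the pose to reach, as a shift and turn from the pose commanded when the call began, along the tool's axes at that moment; what a row does not reach only later rows make up. A row lasts 1/10 s, in which the tool goes at most 50 mm and 8.59 degrees, less where a joint would pass 70% of its speed; a pose out of reach is approached as far as the arm can. A call with a gripper value outside its range is refused whole. The fingers move at their own pace and stop on an object; "force" is the grip in N (left out, the last holds). Time passes only in rows, so rows that repeat a pose let the fingers close, or fill a call up. It gives the time, the measured TCP pose, the force, the opening and the grip force at its end, in the units of the state.
- r.get_obs(): the state, without advancing time (a new reading comes with each control period).
- r.grab_frame(name): name is "side" or "top"; returns the picture (420x560x3 uint8, red, green, blue); there is no depth.
- r.calibration(name): a dict with "fx", "fy", "cx", "cy" (pixels), "rvec" (rotation vector, rad) and "tvec" (3), from world to camera coordinates, as OpenCV has them. Camera axes: x right, y down, z forward; pixel columns grow to the right and rows downward; lengths in m; the calibration is good to about 2 mm. A picture is of the moment at which its call begins. calibration takes no time and is no camera call.
- r.hand_in(): hands the job in; it is judged then, once.
The state is a dict: "clock": time; "joints": joint angles; "qvel": joint speeds; "tau": joint torques, N m; "tcp_pos": TCP position; "orientation": TCP orientation; "contact_force": force on the tool from outside, world axes, zero at the start; "moment": the same for the moment, N m; "grip_width": finger opening in m; "gripper_force": force on a finger pad.
Only numpy, scipy, OpenCV 4.12 (cv2) and the standard library are available. Lean on these libraries where they do the work, as an engineer would, in place of code of your own. Each camera call takes 0.05 s, during which the arm holds its last target. There are 200 camera calls.

## Working session

There is one attempt and no reset: what is moved stays moved. The work goes in short steps, Python scripts to look and compute and a tool call to move; the robot and the scene stay as the last step left them, time stands still between calls to the robot, and variables do not carry over. Pictures are saved under pics/ and viewed, at most 10 in all, crops included, and the job is handed in when it is done.

Besides the shell and the picture viewer there is one more tool, called after "Emit:" in YAML: its name, and indented under it one key for each argument. carry_out: Moves the arm, as the interface text tells. Its arguments: {"type":"object","properties":{"moves":{"type":"array","items":{"type":"array","items":{"type":"number"}}},"force":{"type":"number"}},"required":["moves"]}

```bash
mkdir -p pics; cat > h.py <<'E'
import numpy as np, cv2
from bench import r
def cal(n):
    c=r.calibration(n); R=cv2.Rodrigues(np.array(c["rvec"],float))[0]; t=np.array(c["tvec"],float)
    K=np.array([[c["fx"],0,c["cx"]],[0,c["fy"],c["cy"]],[0,0,1]]); return K,R,t
def ray(n,u,v):
    K,R,t=cal(n); return -R.T@t, R.T@np.linalg.solve(K,[u,v,1])
def onz(n,u,v,z):
    o,d=ray(n,u,v); return o+d*(z-o[2])/d[2]
def proj(n,p):
    K,R,t=cal(n); q=K@(R@np.array(p,float)+t); return q[:2]/q[2]
def tri(a,b):
    o1,d1=ray("side",*a); o2,d2=ray("top",*b)
    s=np.linalg.lstsq(np.c_[d1,-d2],o2-o1,rcond=None)[0]; p,q=o1+d1*s[0],o2+d2*s[1]; return (p+q)/2,np.linalg.norm(p-q)
def snap(n,f):
    im=r.grab_frame(n); cv2.imwrite("pics/"+f,im[:,:,::-1]); return im
E
python3 - <<'E'
from h import *
snap("side","s0.png");snap("top","t0.png");print(r.get_obs())
for n in("side","top"): print(cal(n)[0], ray(n,280,210))
E
```

```text
{'clock': 0.1, 'joints': array([ 1.23591851,  0.47776145,  0.02236421,  1.55635202, -0.01150767,
        1.10929154, -0.08308156]), 'qvel': array([-0.00213479, -0.00112704, -0.0004251 , -0.00286245,  0.00075096,
        0.00017729,  0.00140473]), 'tau': array([ 3.29232775e-03, -5.97761679e+01,  1.61334481e+00, -2.81951702e+01,
        1.28175478e-02,  5.19432651e-03, -7.26283417e-06]), 'tcp_pos': array([ 0.15171132, -0.65748051,  0.40379383]), 'orientation': array([-3.11977229e+00, -3.55296587e-01,  4.96254923e-04]), 'contact_force': array([-0.35770964, -0.43876732, -0.28204992]), 'moment': array([-0.06495141,  0.04133976,  0.04403554]), 'gripper_force': 0.0, 'grip_width': 0.08545851912075277}
[[456.96886155   0.         272.95272094]
 [  0.         456.96886155 207.49748503]
 [  0.           0.           1.        ]] (array([ 0.59539012, -1.11304656,  0.5929559 ]), array([-0.06809012,  0.92503063, -0.37409876]))
[[430.24454164   0.         279.52747023]
 [  0.         430.24454164 208.274211  ]
 [  0.           0.           1.        ]] (array([0.32316187, 0.09714991, 1.35607799]), array([ 0.12988914,  0.00441489, -0.99152742]))
```

View pics/s0.png

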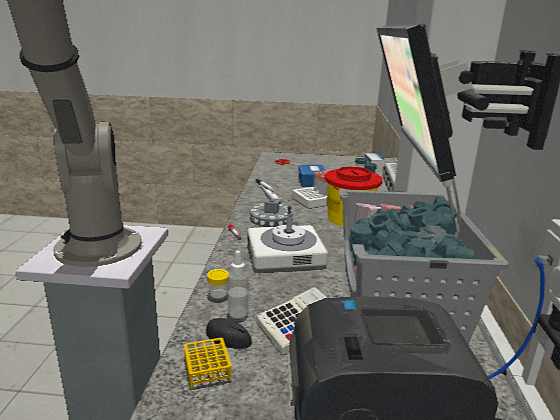

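View pics/t0.png

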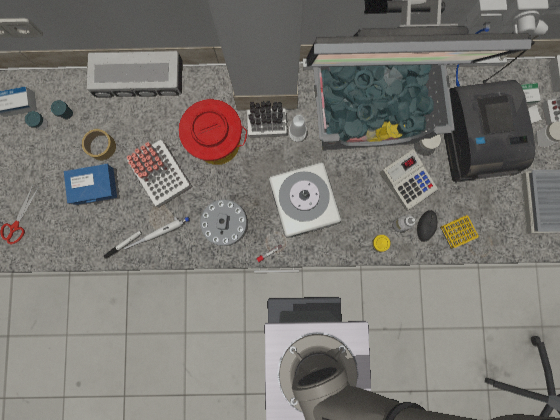

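Side: the wheel is near (270,210) and the turntable near (288,245). Top: the wheel is at (223,222) and the turntable at (305,195). I'll zoom in next.

```bash
python3 - <<'E'
from h import *
t=cv2.imread("pics/t0.png");s=cv2.imread("pics/s0.png")
a=cv2.resize(t[155:255,190:350],None,fx=5,fy=5,interpolation=2)
cv2.imwrite("pics/tc.png",a)
cv2.imwrite("pics/sc.png",cv2.resize(s[175:280,220:340],None,fx=5.5,fy=5.5,interpolation=2))
E
```

```text
(no output)
```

View pics/tc.png

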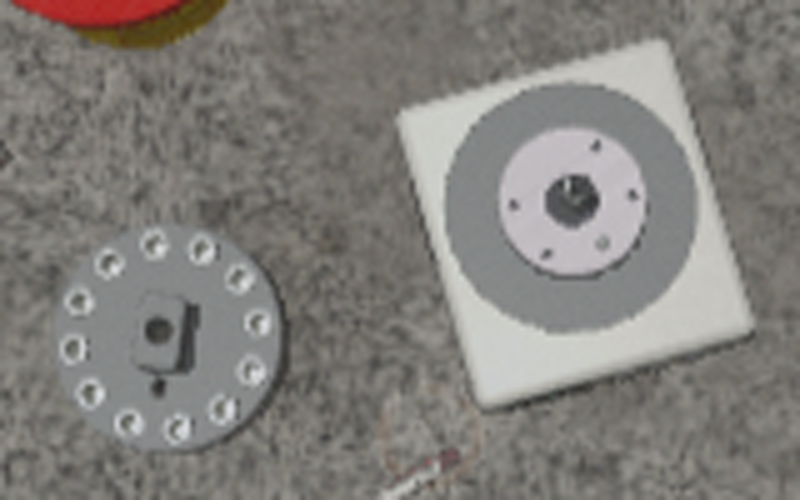

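View pics/sc.png

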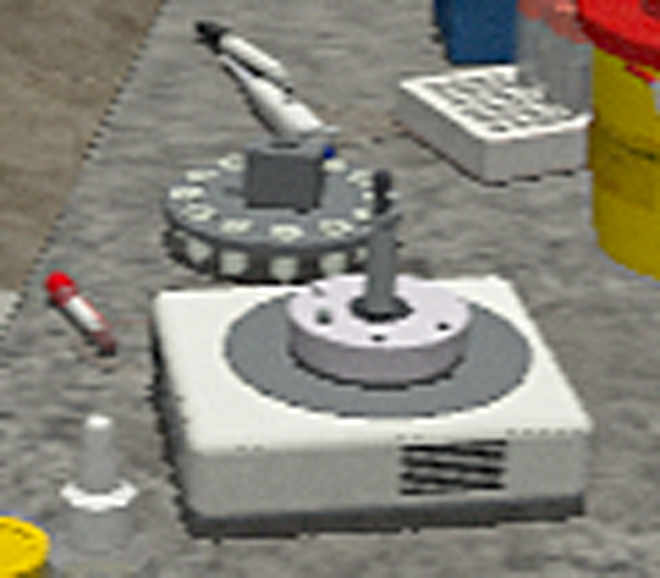

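Top crop: the bore centre is about (157,331) and the index hole (158,387). The ring centre is about (573,201), and the grey-bright pin is at (603,243), in front and to the right. Next I measure with masks.

```bash
cat > m.py <<'E'
from h import *
t=cv2.imread("pics/t0.png").astype(int)
def blob(mask,box):
    x0,y0,x1,y1=box; m=np.zeros(mask.shape,np.uint8); m[y0:y1,x0:x1]=mask[y0:y1,x0:x1]*255
    c=max(cv2.findContours(m,0,1)[0],key=cv2.contourArea); return c
b,g,rr=t[...,0],t[...,1],t[...,2]
# ring: pinkish bright (r>g)
ring=blob((g>170)&(rr-g>4),(285,175,325,215)); e=cv2.fitEllipse(cv2.convexHull(ring)); print("ring",e)
C=onz("top",*e[0],.072); print("seat",C, "diam",[x*np.linalg.norm(C-ray('top',*e[0])[0])/430.2 for x in e[1]])
# white body
wh=blob((g>185),(265,160,345,240)); rc=cv2.minAreaRect(wh); print("body",rc,onz("top",*rc[0],.05))
p=cv2.boxPoints(rc);P=[onz("top",*q,.05)[:2] for q in p];print([(np.round(P[i]-P[i-1],4),np.linalg.norm(P[i]-P[i-1])) for i in range(4)])
pin=onz("top",190+603/5,155+243/5,.079);d=pin-C;print("pin",d,np.hypot(*d[:2]),"dir",np.arctan2(d[1],d[0]))
h=onz("top",190+158/5,155+387/5,.026);B=onz("top",190+157/5,155+331/5,.060)
print("hole",h,"bore",B,np.hypot(*(h-B)[:2]),"dir",np.arctan2(*(h-B)[1::-1]))
# disc: cups white centroid ring
hsvm=((abs(rr-g)<8)&(g>185)).astype(np.uint8)
m=np.zeros_like(hsvm);m[195:250,195:252]=hsvm[195:250,195:252]
n,l,st,ce=cv2.connectedComponentsWithStats(m);pts=np.array([c for c,s in zip(ce[1:],st[1:]) if s[4]>2],np.float32);print(len(pts))
e2=cv2.fitEllipse(pts);W=onz("top",*e2[0],.0285);print("wheel cups",e2,W)
for q in((C[0],C[1],.147),(C[0],C[1],.072),(pin[0],pin[1],.079),(B[0],B[1],.06),(W[0],W[1],.06)):
    s=proj("side",q);print("side",s,(s-[220,175])*5.5,"top",proj("top",q))
o=r.get_obs();R=cv2.Rodrigues(o["orientation"])[0];print(R)
E
python3 m.py
```

```text
ring ((307.5, 187.0), (3.535533905029297, 5.773502826690674), 116.56504821777344)
seat [0.55997175 0.01819473 0.072     ] diam [np.float64(0.01075055948185628), np.float64(0.01755559053434933)]
body ((304.215576171875, 198.51553344726562), (59.77777862548828, 54.952850341796875), 73.88658142089844) [0.52832222 0.02792118 0.05      ]
[(array([0.1788, 0.0476]), np.float64(0.1849912936252609)), (array([ 0.0448, -0.1647]), np.float64(0.17073091915119876)), (array([-0.1803, -0.0447]), np.float64(0.1857326892648897)), (array([-0.0434,  0.1619]), np.float64(0.167613458194384))]
pin [-0.05201798 -0.00745072  0.007     ] 0.052548870186220765 dir -2.9993267273990827
hole [0.43104456 0.2854004  0.026     ] bore [0.46230101 0.28115788 0.06      ] 0.03154306344808146 dir 3.0066845483737823
13
wheel cups ((223.81402587890625, 222.7377471923828), (35.90304946899414, 37.424072265625), 19.020769119262695) [0.46073683 0.27813751 0.0285    ]
side [298.05935347 207.04601373] [429.32644409 176.25307551] top [308.97937776 182.20344756]
side [296.83844243 232.68337229] [422.61143337 317.25854758] top [307.5 187. ]
side [277.61361381 230.25872087] [316.87487593 303.92296479] top [310.6 203.6]
side [271.02528887 200.7166323 ] [280.6390888  141.44147767] top [221.4 221.2]
side [270.45457214 201.01359684] [277.50014679 143.07478262] top [222.39629207 221.69371178]
[[ 9.74392317e-01  2.24854087e-01 -5.01213187e-04]
 [ 2.24854610e-01 -9.74391000e-01  1.60756363e-03]
 [-1.26910367e-04 -1.67909774e-03 -9.99998582e-01]]
```

```bash
cat > m2.py <<'E'
from h import *
t=cv2.imread("pics/t0.png");s=cv2.imread("pics/s0.png")
g=cv2.resize(t[155:255,190:350],None,fx=8,fy=8,interpolation=2).astype(int)[...,1]
U=lambda p:((p[0]+.5)/8-.5+190,(p[1]+.5)/8-.5+155)
m=(g>172).astype(np.uint8); m[:]=m
n,l,st,ce=cv2.connectedComponentsWithStats(m)
cx,cy=573*8//5,201*8//5
k=[i for i in range(1,n) if st[i][0]>cx-160 and st[i][0]+st[i][2]<cx+160 and st[i][1]>cy-160 and st[i][1]+st[i][3]<cy+160 and st[i][4]>5000]
print([st[i] for i in k])
mm=(l==k[0]).astype(np.uint8);e=cv2.fitEllipse(cv2.convexHull(max(cv2.findContours(mm,0,1)[0],key=cv2.contourArea)))
C=onz("top",*U(e[0]),.072);print("seat",e,C,e[1][0]/8/430.2*np.linalg.norm(C-ray("top",0,0)[0]))
pin=onz("top",*U((603*1.6,243*1.6)),.079);d=(pin-C)[:2];print("pin",d,np.hypot(*d),np.arctan2(d[1],d[0]))
print("pin side crop",(proj("side",pin)-[220,175])*5.5,"seat side",(proj("side",C)-[220,175])*5.5,"bartip",(proj("side",C+[0,0,.08])-[220,175])*5.5)
w=g[:,:]; lab=[i for i in range(1,n) if 60<st[i][4]<1500 and st[i][0]<470];pts=np.array([ce[i] for i in lab],np.float32)
print(len(pts));e2=cv2.fitEllipse(pts);print(e2,"wheel",onz("top",*U(e2[0]),.0285))
dark=((g<62)).astype(np.uint8);n,l,st,ce=cv2.connectedComponentsWithStats(dark)
for i in range(1,n):
    if 200<ce[i][0]<300 and 480<ce[i][1]<660 and st[i][4]>60: print("dark",st[i],ce[i],ce[i]/1.6,onz("top",*U(ce[i]),.06),onz("top",*U(ce[i]),.026))
E
python3 m2.py
```

```text
[array([  801,   207,   231,   229, 32380], dtype=int32)]
seat ((915.5110473632812, 320.56402587890625), (229.44766235351562, 232.17286682128906), 99.1684799194336) [0.53675617 0.02941619 0.072     ] 0.08690173607791145
pin [-0.02745069 -0.01739954] 0.032500525295528306 -2.5766565752611914
pin side crop [319.83917133 303.03317994] seat side [377.29916867 304.94104031] bartip [383.30762039 155.52505365]
29
((260.6215515136719, 538.0211791992188), (305.5116882324219, 306.8584289550781), 114.59098815917969) wheel [0.46371753 0.28333238 0.0285    ]
dark [285 491  29  99 825] [297.93454545 539.27878788] [186.20909091 337.04924242] [0.45962163 0.26477088 0.06      ] [0.46320138 0.26916808 0.026     ]
dark [235 515  31  27 420] [246.41666667 525.32142857] [154.01041667 328.32589286] [0.46532693 0.28429699 0.06      ] [0.46905634 0.28920641 0.026     ]
dark [248 610  14  18 181] [254.71823204 618.35359116] [159.19889503 386.47099448] [0.42994256 0.2811843  0.06      ] [0.43274374 0.28601207 0.026     ]
```

```bash
cat > plan.py <<'E'
import sys
from h import *
# args: x y z (world tcp goal), yaw(tool x angle); prints tool shift and roll from the present pose
def rel(goal,yaw):
    o=r.get_obs();R=cv2.Rodrigues(o["orientation"])[0];cur=np.arctan2(R[1,0],R[0,0])
    w=(yaw-cur+np.pi)%(2*np.pi)-np.pi
    return np.round(np.append(R.T@(np.array(goal)-o["tcp_pos"]),-w),4),o
if __name__=="__main__":
    a=list(map(float,sys.argv[1:]))
    for i in range(0,len(a),4):
        v,o=rel(a[i:i+3],a[i+3]);print(v)
    print(np.round(o["tcp_pos"],4),np.round(o["joints"],2),o["clock"],np.round(o["contact_force"],1))
E
python3 plan.py .42 -.42 .4 .227 .57 -.1 .4 .227 .56 .15 .4 .227 .464 .2835 .4 -.07
```

```text
[ 3.148e-01 -1.711e-01  4.000e-03 -2.000e-04]
[ 5.329e-01 -4.491e-01  4.500e-03 -2.000e-04]
[ 5.794e-01 -6.950e-01  4.900e-03 -2.000e-04]
[ 0.5159 -0.8467  0.0051  0.2968]
[ 0.1517 -0.6575  0.4038] [ 1.24  0.48  0.02  1.56 -0.01  1.11 -0.08] 0.1 [-0.4 -0.4 -0.3]
```

Emit:
carry_out:
  moves:
    - [0.043,-0.023,0,0,0.0854]
    - [0.086,-0.047,0,0,0.0854]
    - [0.129,-0.07,0,0,0.0854]
    - [0.172,-0.093,0,0,0.0854]
    - [0.215,-0.117,0,0,0.0854]
    - [0.258,-0.14,0,0,0.0854]
    - [0.301,-0.164,0,0,0.0854]
    - [0.335,-0.195,0,0,0.0854]

```text
clock: 0.9
tcp_pos: [0.4364, -0.3907, 0.4044]
orientation: [-3.121, -0.357, -0.001]
contact_force: [0.7, 0.7, -0.5]
grip_width: 0.0853
gripper_force: 0.0
```

```bash
python3 plan.py .57 -.1 .4 .227 .56 .15 .4 .227 .464 .2835 .4 -.07
```

```text
[ 0.1958 -0.253   0.0046  0.0008]
[ 0.2425 -0.4988  0.0046  0.0008]
[ 0.1792 -0.6505  0.0046  0.2978]
[ 0.4364 -0.3907  0.4044] [ 0.71  0.34 -0.11  1.77  0.04  1.04 -0.76] 0.9 [ 0.7  0.7 -0.5]
```

Emit:
carry_out:
  moves:
    - [0.03,-0.039,0,0,0.0854]
    - [0.06,-0.078,0,0.04,0.0854]
    - [0.09,-0.117,0,0.08,0.0854]
    - [0.12,-0.156,0,0.12,0.0854]
    - [0.15,-0.195,0,0.16,0.0854]
    - [0.18,-0.234,0,0.2,0.0854]
    - [0.198,-0.28,0,0.24,0.0854]
    - [0.208,-0.328,0,0.298,0.0854]

```text
clock: 1.7
tcp_pos: [0.5639, -0.024, 0.4043]
orientation: [-3.139, 0.115, -0.0]
contact_force: [-0.1, -0.1, -0.2]
grip_width: 0.0853
gripper_force: 0.0
```

```bash
python3 plan.py .56 .15 .4 -.07 .464 .2835 .3 -.07
```

```text
[-0.0166 -0.1732  0.0044 -0.0031]
[-0.1221 -0.2993  0.1044 -0.0031]
[ 0.5639 -0.024   0.4043] [ 0.13  0.31 -0.24  1.81  0.08  1.03 -1.79] 1.7 [-0.1 -0.1 -0.2]
```

Emit:
carry_out:
  moves:
    - [-0.008,-0.045,0,0,0.0854]
    - [-0.02,-0.09,0,0,0.0854]
    - [-0.04,-0.133,0,0,0.0854]
    - [-0.062,-0.175,0.01,0,0.0854]
    - [-0.084,-0.217,0.03,0,0.0854]
    - [-0.106,-0.258,0.06,0,0.0854]
    - [-0.122,-0.299,0.085,-0.003,0.0854]
    - [-0.122,-0.299,0.104,-0.003,0.0854]

```text
clock: 2.5
tcp_pos: [0.4598, 0.2864, 0.2998]
orientation: [-3.137, 0.094, 0.002]
contact_force: [-0.6, -1.1, -0.2]
grip_width: 0.0854
gripper_force: 0.0
```

```bash
python3 plan.py .464 .2835 .208 -.07; python3 - <<'E'
from h import *
s=snap("side","s1.png");cv2.imwrite("pics/s1c.png",cv2.resize(cv2.imread("pics/s1.png")[110:250,200:330],None,fx=4,fy=4,interpolation=2))
for p in((.464,.2835,.06),(.464,.2835,.15)):print((proj("side",p)-[200,110])*4)
E
```

```text
[0.0044 0.0029 0.0918 0.0099]
[0.4598 0.2864 0.2998] [-0.37  0.41 -0.38  1.95  0.2   0.81 -2.49] 2.5 [-0.6 -1.1 -0.2]
[286.45467581 361.98247457]
[289.02024508 257.18230528]
```

View pics/s1c.png

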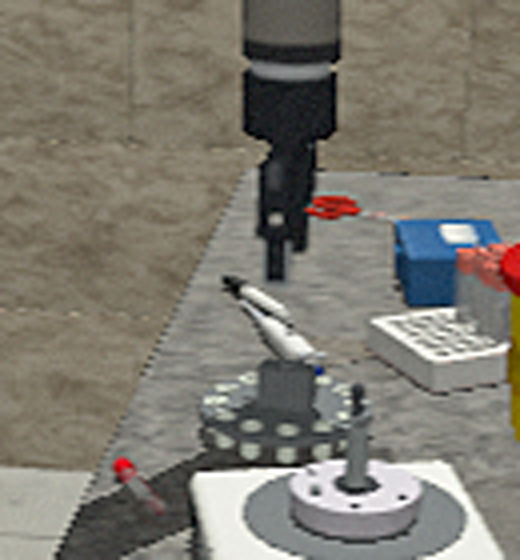

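Emit:
carry_out:
  moves:
    - [0.002,0.001,0.0,0.01,0.0854]
    - [0.004,0.003,0.02,0.01,0.0854]
    - [0.004,0.003,0.045,0.01,0.0854]
    - [0.004,0.003,0.07,0.01,0.0854]
    - [0.004,0.003,0.085,0.01,0.0854]
    - [0.004,0.003,0.09,0.01,0.0854]
    - [0.004,0.003,0.09,0.01,0.0854]
    - [0.004,0.003,0.09,0.01,0.0854]

```text
clock: 3.35
tcp_pos: [0.4673, 0.2777, 0.2118]
orientation: [-3.138, 0.124, -0.002]
contact_force: [0.4, 0.9, -0.3]
grip_width: 0.0856
gripper_force: 0.0
```

```bash
python3 plan.py .464 .2835 .205 -.07
```

```text
[-0.0038 -0.0055  0.0068 -0.0088]
[0.4673 0.2777 0.2118] [-0.4   0.55 -0.32  2.    0.28  0.64 -2.55] 3.35 [ 0.4  0.9 -0.3]
```

Emit:
carry_out:
  moves:
    - [-0.0038,-0.0055,0.003,-0.009,0.0854]
    - [-0.0038,-0.0055,0.0068,-0.009,0.0854]
    - [-0.0038,-0.0055,0.0068,-0.009,0.0854]
    - [-0.0038,-0.0055,0.0068,-0.009,0.05]
    - [-0.0038,-0.0055,0.0068,-0.009,0.032]
    - [-0.0038,-0.0055,0.0068,-0.009,0.02]
    - [-0.0038,-0.0055,0.0068,-0.009,0.02]
    - [-0.0038,-0.0055,0.0068,-0.009,0.02]
  force: 40

```text
clock: 4.15
tcp_pos: [0.4635, 0.2834, 0.2041]
orientation: [-3.14, 0.109, -0.001]
contact_force: [-0.9, -0.2, 2.6]
grip_width: 0.0278
gripper_force: 38.9
```

```bash
python3 plan.py .464 .2835 .205 -.07
```

```text
[ 0.0005 -0.0002 -0.0009  0.0005]
[0.4635 0.2834 0.2041] [-0.41  0.56 -0.32  2.    0.29  0.63 -2.56] 4.15 [-0.9 -0.2  2.6]
```

Emit:
carry_out:
  moves:
    - [0,0,-0.01,0,0.02]
    - [0,0,-0.03,0,0.02]
    - [0,0,-0.06,0,0.02]
    - [0,0,-0.09,0,0.02]
    - [0,0,-0.12,0,0.02]
    - [0,0,-0.15,0,0.02]
    - [0,0,-0.175,0,0.02]
    - [0,0,-0.185,0,0.02]
  force: 60

```text
clock: 4.95
tcp_pos: [0.4634, 0.2837, 0.3916]
orientation: [-3.138, 0.109, -0.005]
contact_force: [-0.0, 0.8, -3.5]
grip_width: 0.0275
gripper_force: 58.7
```

```bash
python3 plan.py .536 .0295 .389 .565
```

```text
[ 0.09    0.2486  0.0024 -0.6341]
[0.4634 0.2837 0.3916] [-0.33  0.3  -0.4   1.87  0.14  1.   -2.43] 4.95 [-0.   0.8 -3.5]
```

Emit:
carry_out:
  moves:
    - [0.012,0.035,0,-0.08,0.02]
    - [0.025,0.07,0,-0.17,0.02]
    - [0.038,0.105,0,-0.26,0.02]
    - [0.052,0.143,0,-0.35,0.02]
    - [0.066,0.182,0,-0.44,0.02]
    - [0.078,0.218,0,-0.53,0.02]
    - [0.088,0.242,0,-0.6,0.02]
    - [0.09,0.2486,0,-0.634,0.02]

```text
clock: 5.75
tcp_pos: [0.5361, 0.0249, 0.3877]
orientation: [3.017, 0.87, -0.004]
contact_force: [-1.2, 0.4, -1.8]
grip_width: 0.0279
gripper_force: 58.5
```

Emit:
carry_out:
  moves:
    - [0,0,0,0,0.02]
    - [0,0,0,0,0.02]
    - [0,0,0,0,0.02]
    - [0,0,0,0,0.02]
    - [0,0,0,0,0.02]
    - [0,0,0,0,0.02]
    - [0,0,0,0,0.02]
    - [0,0,0,0,0.02]

```text
clock: 6.55
tcp_pos: [0.5359, 0.0292, 0.3889]
orientation: [3.017, 0.875, 0.0]
contact_force: [-0.1, 0.3, -4.3]
grip_width: 0.0277
gripper_force: 58.5
```

```bash
python3 plan.py .5368 .0294 .389 .565;python3 - <<'E'
from h import *
snap("side","s2.png");snap("top","t2.png")
a=cv2.resize(cv2.imread("pics/t2.png")[150:240,260:350],None,fx=4.4,fy=4.4,interpolation=2)
b=cv2.resize(cv2.imread("pics/s2.png")[150:260,240:350],None,fx=3.6,fy=3.6,interpolation=2)
cv2.imwrite("pics/c2.png",np.hstack([a,b]))
E
```

```text
[ 0.0009  0.0004 -0.0001 -0.0002]
[0.5359 0.0292 0.3889] [ 0.14  0.29 -0.38  1.88  0.13  0.99 -1.3 ] 6.55 [-0.1  0.3 -4.3]
```

View pics/c2.png

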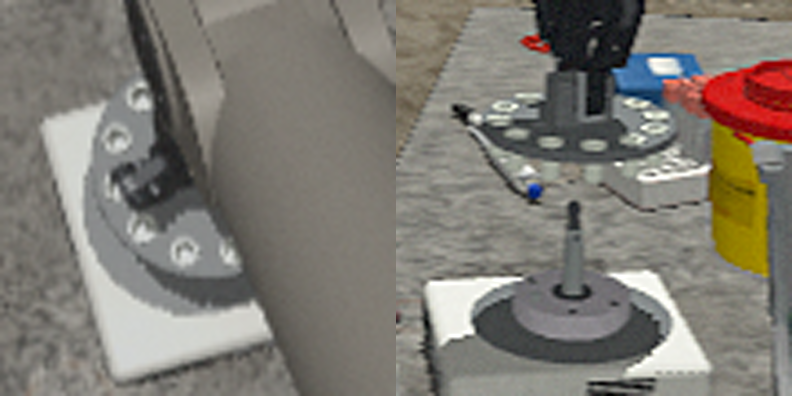

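Top: the wheel's left cups are visible at crop (140,98), (118,140), (118,187), (142,230) and (185,250). Side: the wheel is centred over the post, with the bar tip at crop (574,205). I'll quantify both.

```bash
cat > m3.py <<'E'
from h import *
from scipy.optimize import least_squares
def cups(f,guess,s,ox,oy,z):
    g=cv2.resize(cv2.imread(f)[oy:,ox:][:110,:160],None,fx=8,fy=8,interpolation=2)[...,1].astype(float);P=[]
    yy,xx=np.mgrid[:g.shape[0],:g.shape[1]]
    for c in guess:
        c=np.array(c)*8/s
        for _ in range(4):
            w=np.clip(g-150,0,80)*(np.hypot(xx-c[0],yy-c[1])<24); c=np.array([(w*xx).sum(),(w*yy).sum()])/w.sum()
        P.append(onz("top",(c[0]+.5)/8-.5+ox,(c[1]+.5)/8-.5+oy,z)[:2])
    return np.array(P)
G=[(155,244),(203,250),(240,278),(258,322),(252,371),(222,410),(178,430),(129,423),(91,394),(73,348),(79,301),(110,264)]
P=cups("pics/t0.png",G,5,190,155,.0285)
q=least_squares(lambda v:np.hypot(*(P-v[:2]).T)-v[2],[.464,.283,.06]);rc=q.x[2];print("wheel0",q.x,np.abs(q.fun).max())
Q=cups("pics/t2.png",[(140,98),(118,140),(142,230),(185,250)],4.4,260,150,.2133)
q2=least_squares(lambda v:np.hypot(*(Q-v).T)-rc,[.536,.029]);print("wheel2 rel",q2.x,q2.fun)
ang=lambda P,c:np.degrees(np.arctan2(*(P-c).T[::-1]))
a0=ang(P,q.x[:2])%30;a2=ang(Q,q2.x)%30;print(a0,a2)
# side: post column and disc extents
s=cv2.imread("pics/s2.png").astype(int);C=np.array([.5368,.0294])
for row in (213,218,222): print(row,s[row,388//1-240+240-0-0 if 0 else 392:408,1] if 0 else s[row,392-0:410,1]) if 0 else None
for row in (214,218,222,226): print(row,s[row,390:410,1])
print("proj post",[proj("side",(*C,z)) for z in(.14,.11,.08)])
for row in range(180,198,3): print(row,s[row,362:378,1],s[row,424:434,1])
th=np.linspace(0,6.28,400)
for z in (.203,.211): c=np.array([proj("side",(q2.x[0]+.072*np.cos(t),q2.x[1]+.072*np.sin(t),z)) for t in th]);print("disc pred",c[c[:,0].argmin()],c[c[:,0].argmax()])
E
python3 m3.py
```

```text
wheel0 [0.46236853 0.27875636 0.05717205] 0.0014292594967924704
wheel2 rel [0.53205268 0.02901363] [ 0.00048218 -0.00070115  0.00056675 -0.00025466]
[7.02984889 7.66700194 5.97695702 8.19746122 5.82659557 6.00847428
 7.20313251 7.4275841  6.03267426 5.41036235 6.56788037 8.78427266] [14.58329798 14.22445722 14.69156665 14.83375927]
214 [ 77  86  81  91 111 113 108  93  63  70  89  95 106 111 113 114 102  83
  91  96]
218 [ 84  75  75  76  74  90  89  90 102  98  93  98 102 112 110 108 105 102
  75  50]
222 [ 95 104 101  98  89  79  60  71  92 100  93  83  94 104 110 103  97  95
  96 100]
226 [101 106 106  99  91  90  97  87  62  57  51  65  64  76  82  87  76  71
  87  92]
proj post [array([289.54093636, 207.43866656]), array([289.12798002, 217.70436412]), array([288.7223355 , 227.78829704])]
180 [16 15 11 15 19 10 35 17 37 42 33 31 35 25 28 39] [151 157 150 152 152 151 153 155 149 153]
183 [28 29 16 35 22 34 31 35 34 25 31 37 25 40 32 32] [150 149 149 153 154 154 149 150 152 146]
186 [16 16  2 15 11 18 21 10 22 12 15  0 12 17  9  4] [155 152 143 150 153 152 154 154 149 150]
189 [  0   4   0   0  24  38  63  83  75  95 135 150 143 135 129 141] [150 150 149 152 151 149 152 154 150 149]
192 [124 132 136 129 121 120 130 126 145 153 143 134 142 151 147 150] [146 147 146 148 153 153 150 152 153 149]
195 [109 103 102 103 106 105 102 104  99 105 106 106 103 103 109 105] [ 88  94  97  90 105  99  93  87  91  85]
disc pred [261.34905729 184.7426916 ] [315.976883   186.57968208]
disc pred [261.39342448 181.8604609 ] [316.15607434 183.69421794]
```

```bash
python3 - <<'E'
from h import *
s=cv2.imread("pics/s2.png").astype(int);t=s[...,1]
for row in (208,212,216,220,224): print(row,t[row,282:297])
for row in range(176,192,2): print(row,"L",t[row,254:270],"R",t[row,308:326])
E
```

```text
208 [151 143 139 132 134 100  48  45  42 110 147 144 129 134 143]
212 [153 154 143 144 129  89  62  41  58 123 152 158 157 148 144]
216 [137 140 136 134 123  96 102  86  71 110 129 134 142 153 155]
220 [125 126 125 138 110  98 103 115 113 106 134 150 139 142 137]
224 [115 104 100 112 103 105 111 115 113 105 118 130 125 105  90]
176 L [148 147 143 146 138 144 149 148 150 139 130 133 129 136 135 144] R [ 58  65  64  60  63  62  72  73  83  82  80  77  84 118 117 126 101  13]
178 L [152 144 142 140 154 159 149 149 151 152 151 150 141 166 209 206] R [209 230 159  61  50  70  89  96  96  99 100  77  67  82  80  81  51   0]
180 L [160 103   4  22  61  71  59  91 134 145 142 138 127 162 196 206] R [121 127 127 136 137 131 114 104 112 120 120 120 100  73  79  80  80  51]
182 L [135  93  50  39  12  26 173 212 251 215 128 202 239 239 231 209] R [101 213 252 217 223 235 231 193 127 115 119 127 120 119 115 104  79  82]
184 L [142 135 140 139 105  38  69  98 146 122  44  67 114 170 184 184] R [131 186 206 185 181 175 156 136 141 125 115 118 119 121 119 113 118 124]
186 L [138 133 124 115 114 126 116 172 182 105  56  66  66  68  66  74] R [115 157 195 226 226 226 183 125 140 117 103 118 117 121 121 122 136 129]
188 L [152 147 147 144 144 144 139  92  70 175 183 108  60  64  74  67] R [250 183 133 136 141 139 143 120  74  74 106 120 114 124 112 124 133 116]
190 L [139 144 153 152 147 144 143 142 142 106 121 168 155 115  73  68] R [149 141 132 108  78  56  57  75 109 152 158 139 118 119 113 118 121 113]
```

```bash
python3 - <<'E'
from h import *
a=cv2.imread("pics/s2.png")[165:235,250:330];cv2.imwrite("pics/c3.png",cv2.resize(a,None,fx=8,fy=8,interpolation=2))
c,y=.565,0
for name,ctr in(("tcp",(.5359,.0292)),):
  f=lambda x,y,z:np.round((proj("side",(ctr[0]+x*np.cos(.565)-y*np.sin(.565),ctr[1]+x*np.sin(.565)+y*np.cos(.565),.1848+z))-[249.5,164.5])*8,1)
  print("hub top corners",[f(a,b,.06) for a in(-.023,.023) for b in(-.014,.014)],"hub base",[f(a,b,.026) for a in(-.023,.023) for b in(-.014,.014)])
  th=np.linspace(0,6.28,200)
  for z in(.018,.026):
    P=np.array([f(.072*np.cos(t),.072*np.sin(t),z) for t in th]);print(z,P[P[:,0].argmin()],P[P[:,0].argmax()],P[P[:,1].argmin()],P[P[:,1].argmax()])
E
```

```text
hub top corners [array([287.5,  64.6]), array([247.1,  40.8]), array([412.3,  48.5]), array([370.1,  25.4])] hub base [array([283.9, 165.2]), array([244. , 139.8]), array([407.4, 147.7]), array([365.8, 123. ])]
0.018 [106.5 162.2] [543.5 179.2] [304.7  99.5] [343.  241.9]
0.026 [106.8 139.2] [545.  156.1] [305.5  77.5] [344.1 217.7]
```

View pics/c3.png

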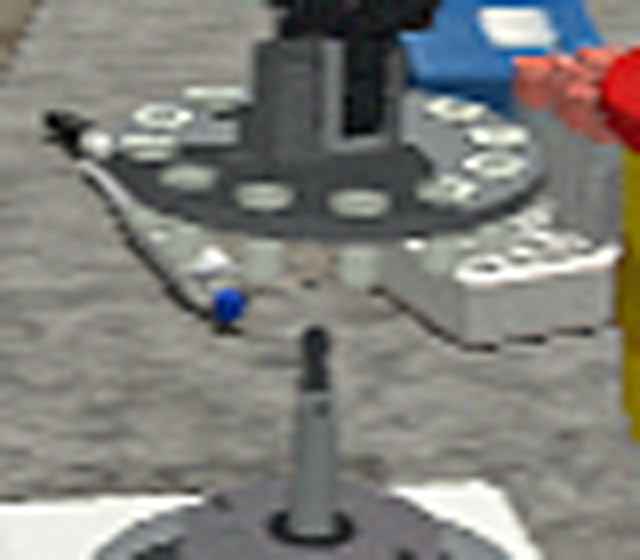

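Side: the hub spans columns 248–408 and the disc 110–545, which agrees with the wheel being centred on the TCP. The post centre is at column 317, so x≈0.536. Lowering now.

Emit:
carry_out:
  moves:
    - [0,0,0.01,0,0.02]
    - [0,0,0.025,0,0.02]
    - [0,0,0.04,0,0.02]
    - [0,0,0.05,0,0.02]
    - [0,0,0.053,0,0.02]
    - [0,0,0.056,0,0.02]
    - [0,0,0.059,0,0.02]
    - [0,0,0.062,0,0.02]

```text
clock: 7.45
tcp_pos: [0.5361, 0.0293, 0.3272]
orientation: [3.017, 0.875, 0.002]
contact_force: [-1.0, 0.7, -2.9]
grip_width: 0.0275
gripper_force: 58.4
```

Emit:
carry_out:
  moves:
    - [0,0,0.001,0,0.02]
    - [0,0,0.003,0,0.02]
    - [0,0,0.005,0,0.02]
    - [0,0,0.007,0,0.02]
    - [0,0,0.009,0,0.02]
    - [0,0,0.011,0,0.02]
    - [0,0,0.011,0,0.02]
    - [0,0,0.011,0,0.02]

```text
clock: 8.25
tcp_pos: [0.5359, 0.0292, 0.3159]
orientation: [-3.017, -0.875, 0.0]
contact_force: [-0.4, 0.5, -3.9]
grip_width: 0.0276
gripper_force: 58.4
```

Emit:
carry_out:
  moves:
    - [0,0,0.001,0,0.02]
    - [0,0,0.002,0,0.02]
    - [0,0,0.003,0,0.02]
    - [0,0,0.005,0,0.02]
    - [0,0,0.007,0,0.02]
    - [0,0,0.008,0,0.02]
    - [0,0,0.008,0,0.02]
    - [0,0,0.008,0,0.02]

```text
clock: 9.05
tcp_pos: [0.5359, 0.0292, 0.3079]
orientation: [-3.017, -0.875, -0.0]
contact_force: [0.3, -0.6, -3.3]
grip_width: 0.0273
gripper_force: 58.4
```

Emit:
carry_out:
  moves:
    - [0,0,0.001,0,0.02]
    - [0,0,0.002,0,0.02]
    - [0,0,0.003,0,0.02]
    - [0,0,0.004,0,0.02]
    - [0,0,0.005,0,0.02]
    - [0,0,0.006,0,0.02]
    - [0,0,0.006,0,0.02]
    - [0,0,0.006,0,0.02]

```text
clock: 9.85
tcp_pos: [0.5359, 0.0292, 0.3019]
orientation: [-3.017, -0.875, 0.0]
contact_force: [-0.2, 0.5, -2.5]
grip_width: 0.0279
gripper_force: 58.4
```

Emit:
carry_out:
  moves:
    - [0,0,0.001,0,0.02]
    - [0,0,0.002,0,0.02]
    - [0,0,0.003,0,0.02]
    - [0,0,0.004,0,0.02]
    - [0,0,0.005,0,0.02]
    - [0,0,0.006,0,0.02]
    - [0,0,0.006,0,0.02]
    - [0,0,0.006,0,0.02]

```text
clock: 10.65
tcp_pos: [0.5359, 0.0293, 0.2959]
orientation: [-3.017, -0.876, -0.0]
contact_force: [1.3, 1.4, -3.3]
grip_width: 0.0276
gripper_force: 58.5
```

```bash
python3 -c "
from h import *
o=r.get_obs();print(o['moment'],o['contact_force'])"
```

```text
[ 0.26004776 -0.14984383  0.01614499] [ 1.27881242  1.40267255 -3.26171282]
```

Emit:
carry_out:
  moves:
    - [0,0,0.002,0,0.02]
    - [0,0,0.004,0,0.02]
    - [0,0,0.006,0,0.02]
    - [0,0,0.008,0,0.02]
    - [0,0,0.01,0,0.02]
    - [0,0,0.012,0,0.02]
    - [0,0,0.012,0,0.02]
    - [0,0,0.012,0,0.02]

```text
clock: 11.45
tcp_pos: [0.5359, 0.0293, 0.2838]
orientation: [-3.017, -0.876, -0.0]
contact_force: [1.2, 2.3, -4.0]
grip_width: 0.0278
gripper_force: 58.5
```

Emit:
carry_out:
  moves:
    - [0,0,0.002,0,0.02]
    - [0,0,0.004,0,0.02]
    - [0,0,0.006,0,0.02]
    - [0,0,0.008,0,0.02]
    - [0,0,0.01,0,0.02]
    - [0,0,0.012,0,0.02]
    - [0,0,0.012,0,0.02]
    - [0,0,0.012,0,0.02]

```text
clock: 12.25
tcp_pos: [0.5359, 0.0292, 0.2718]
orientation: [-3.017, -0.875, -0.0]
contact_force: [2.1, 2.3, -3.4]
grip_width: 0.0275
gripper_force: 58.5
```

```bash
python3 -c "
from h import *
o=r.get_obs();print(o['moment'],o['contact_force'])"
```

```text
[ 0.46422894 -0.41018867 -0.0381414 ] [ 2.1042974   2.31447214 -3.4147252 ]
```

Emit:
carry_out:
  moves:
    - [0.0007,0,0.0,0,0.02]
    - [0.0007,0,0.001,0,0.02]
    - [0.0007,0,0.002,0,0.02]
    - [0.0007,0,0.003,0,0.02]
    - [0.0007,0,0.004,0,0.02]
    - [0.0007,0,0.005,0,0.02]
    - [0.0007,0,0.005,0,0.02]
    - [0.0007,0,0.005,0,0.02]

```text
clock: 13.05
tcp_pos: [0.5364, 0.0295, 0.2668]
orientation: [3.017, 0.875, -0.0]
contact_force: [-0.9, -0.5, -2.5]
grip_width: 0.0276
gripper_force: 58.5
```

Emit:
carry_out:
  moves:
    - [0,0,0.0005,0,0.02]
    - [0,0,0.001,0,0.02]
    - [0,0,0.0015,0,0.02]
    - [0,0,0.002,0,0.02]
    - [0,0,0.0025,0,0.02]
    - [0,0,0.003,0,0.02]
    - [0,0,0.003,0,0.02]
    - [0,0,0.003,0,0.02]

```text
clock: 13.85
tcp_pos: [0.5365, 0.0296, 0.2639]
orientation: [-3.017, -0.875, -0.0]
contact_force: [0.5, -0.4, -1.9]
grip_width: 0.0272
gripper_force: 58.5
```

Emit:
carry_out:
  moves:
    - [0,0,0.0003,0,0.02]
    - [0,0,0.0006,0,0.02]
    - [0,0,0.0009,0,0.02]
    - [0,0,0.0012,0,0.02]
    - [0,0,0.0015,0,0.02]
    - [0,0,0.0015,0,0.02]
    - [0,0,0.0015,0,0.02]
    - [0,0,0.0015,0,0.02]

```text
clock: 14.65
tcp_pos: [0.5366, 0.0294, 0.2625]
orientation: [3.017, 0.875, 0.0]
contact_force: [1.6, -1.7, -1.8]
grip_width: 0.0275
gripper_force: 58.2
```

```bash
python3 -c "
from h import *
o=r.get_obs();print(o['moment'],o['contact_force'])"
```

```text
[-0.26798954 -0.1607273   0.01237911] [ 1.6067016  -1.66315462 -1.83562333]
```

Emit:
carry_out:
  moves:
    - [0,0,0,-0.01,0.02]
    - [0,0,0,-0.02,0.02]
    - [0,0,0.0004,-0.02,0.02]
    - [0,0,0.0008,-0.02,0.02]
    - [0,0,0.0012,-0.02,0.02]
    - [0,0,0.0012,-0.02,0.02]
    - [0,0,0.0012,-0.02,0.02]
    - [0,0,0.0012,-0.02,0.02]

```text
clock: 15.45
tcp_pos: [0.5366, 0.0294, 0.2612]
orientation: [3.008, 0.905, 0.0]
contact_force: [1.6, -1.7, -2.7]
grip_width: 0.0275
gripper_force: 57.8
```

```bash
python3 -c "
from h import *
o=r.get_obs();print(o['moment'],o['contact_force'])"
```

```text
[-0.44447181 -0.27722186  0.07112657] [ 1.63626642 -1.72199348 -2.6919862 ]
```

Emit:
carry_out:
  moves:
    - [0,0,0,-0.01,0.02]
    - [0,0,0,-0.02,0.02]
    - [0,0,0,-0.02,0.02]
    - [0,0,0.0004,-0.02,0.02]
    - [0,0,0.0008,-0.02,0.02]
    - [0,0,0.0012,-0.02,0.02]
    - [0,0,0.0012,-0.02,0.02]
    - [0,0,0.0012,-0.02,0.02]

```text
clock: 16.25
tcp_pos: [0.5365, 0.0296, 0.26]
orientation: [-2.999, -0.936, 0.0]
contact_force: [0.8, -0.5, -3.3]
grip_width: 0.0277
gripper_force: 58.2
```

```bash
python3 -c "
from h import *
o=r.get_obs();print(o['moment'],o['contact_force'])"
```

```text
[-0.18860732 -0.18320945  0.03265679] [ 0.83599247 -0.53214949 -3.30685622]
```

Forces have relaxed and the underside is at about 74 mm. Lowering the rest gently.

Emit:
carry_out:
  moves:
    - [0,0,0.0003,-0.005,0.02]
    - [0,0,0.0006,-0.01,0.02]
    - [0,0,0.0009,-0.01,0.02]
    - [0,0,0.0012,-0.01,0.02]
    - [0,0,0.0015,-0.01,0.02]
    - [0,0,0.0018,-0.01,0.02]
    - [0,0,0.0018,-0.01,0.02]
    - [0,0,0.0018,-0.01,0.02]

```text
clock: 17.05
tcp_pos: [0.5365, 0.0296, 0.2583]
orientation: [-2.994, -0.951, -0.0]
contact_force: [-0.7, -0.2, -1.5]
grip_width: 0.0274
gripper_force: 58.7
```

```bash
python3 -c "
from h import *
o=r.get_obs();print(o['moment'],o['contact_force'],o['tcp_pos'])"
```

```text
[-0.00143991  0.03723606  0.02562541] [-0.68942794 -0.16073926 -1.47991012] [0.53649132 0.029631   0.25826393]
```

Emit:
carry_out:
  moves:
    - [0,0,0.0003,0,0.02]
    - [0,0,0.0006,0,0.02]
    - [0,0,0.0009,0,0.02]
    - [0,0,0.001,0,0.02]
    - [0,0,0.001,0,0.02]
    - [0,0,0.001,0,0.02]
    - [0,0,0.001,0,0.02]
    - [0,0,0.001,0,0.02]

```text
clock: 17.85
tcp_pos: [0.5365, 0.0297, 0.2582]
orientation: [2.994, 0.95, 0.0]
contact_force: [-4.1, -0.6, 9.7]
grip_width: 0.0278
gripper_force: 59.9
```

Emit:
carry_out:
  moves:
    - [0,0,-0.0008,0,0.02]
    - [0,0,-0.0008,0,0.02]
    - [0,0,-0.0008,0,0.035]
    - [0,0,-0.0008,0,0.06]
    - [0,0,-0.0008,0,0.07]
    - [0,0,-0.0008,0,0.07]
    - [0,0,-0.01,0,0.07]
    - [0,0,-0.03,0,0.07]

```text
clock: 18.65
tcp_pos: [0.5359, 0.0294, 0.2867]
orientation: [-2.994, -0.95, 0.005]
contact_force: [-0.1, 0.8, 0.3]
grip_width: 0.0702
gripper_force: 0.0
```

Emit:
carry_out:
  moves:
    - [0,0,-0.03,0,0.07]
    - [0,0,-0.06,0,0.07]
    - [0,0,-0.09,0,0.07]
    - [0,0,-0.11,0,0.03]
    - [0,0,-0.11,0,0]
    - [0,0,-0.11,0,0]
    - [0,0,-0.11,0,0]
    - [0,0,-0.11,0,0]

```text
clock: 19.45
tcp_pos: [0.5361, 0.0294, 0.396]
orientation: [-2.994, -0.951, 0.003]
contact_force: [-0.5, 0.0, -0.2]
grip_width: 0.0001
gripper_force: 0.0
```

```bash
python3 plan.py .57 .038 .33 .25;python3 - <<'E'
from h import *
snap("side","s4.png");a=cv2.imread("pics/s4.png")[150:270,230:350];cv2.imwrite("pics/c4.png",cv2.resize(a,None,fx=5,fy=5,interpolation=2))
E
```

```text
[0.0328 0.0126 0.066  0.3649]
[0.5361 0.0294 0.396 ] [ 0.16  0.29 -0.4   1.87  0.13  1.01 -1.25] 19.45 [-0.5  0.  -0.2]
```

View pics/c4.png

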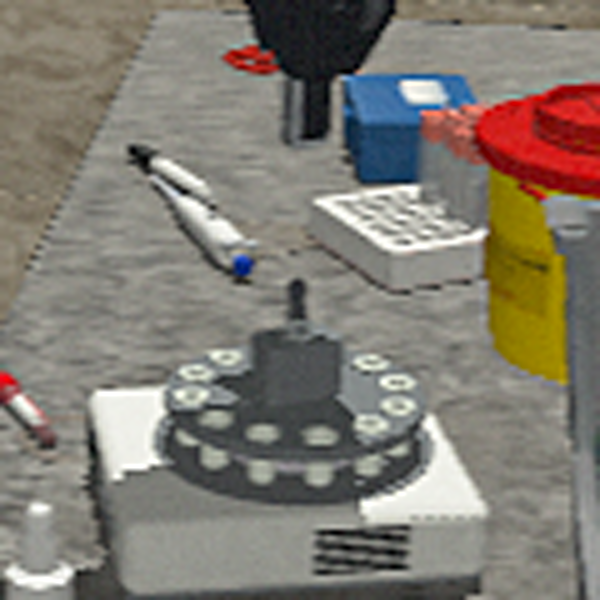

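Side: the wheel sits level and home on the unit, with the bar upright at crop (296,290). Next is folding the bar, approaching from behind (+x') with the fingers closed.

Emit:
carry_out:
  moves:
    - [0.015,0.005,0,0.12,0]
    - [0.03,0.01,0,0.24,0]
    - [0.038,0.0144,0,0.365,0]
    - [0.038,0.0144,0.02,0.365,0]
    - [0.038,0.0144,0.05,0.365,0]
    - [0.038,0.0144,0.075,0.365,0]
    - [0.038,0.0144,0.087,0.365,0]
    - [0.038,0.0144,0.087,0.365,0]

```text
clock: 20.3
tcp_pos: [0.5752, 0.0396, 0.3082]
orientation: [-3.117, -0.392, 0.007]
contact_force: [-0.3, -0.3, 0.3]
grip_width: -0.0001
gripper_force: 0.0
```

```bash
python3 plan.py .5753 .0395 .309 .25 .5268 .0271 .309 .25
```

```text
[ 0.0001  0.0001 -0.0008  0.    ]
[-0.05    0.0002 -0.0006  0.    ]
[0.5752 0.0396 0.3082] [ 0.06  0.45 -0.31  1.87  0.17  0.86 -1.65] 20.3 [-0.3 -0.3  0.3]
```

Emit:
carry_out:
  moves:
    - [-0.01,0,0,0,0]
    - [-0.02,0,0,0,0]
    - [-0.025,0,0,0,0]
    - [-0.03,0,0,0,0]
    - [-0.034,0,0,0,0]
    - [-0.038,0,0,0,0]
    - [-0.042,0,0,0,0]
    - [-0.046,0,0,0,0]

```text
clock: 21.1
tcp_pos: [0.5311, 0.0283, 0.3103]
orientation: [-3.117, -0.391, -0.0]
contact_force: [1.9, 0.4, 0.8]
grip_width: -0.0
gripper_force: 0.7
```

Emit:
carry_out:
  moves:
    - [-0.003,0,0.0005,0,0]
    - [-0.006,0,0.001,0,0]
    - [-0.009,0,0.002,0,0]
    - [-0.012,0,0.003,0,0]
    - [-0.015,0,0.004,0,0]
    - [-0.018,0,0.005,0,0]
    - [-0.018,0,0.006,0,0]
    - [-0.018,0,0.007,0,0]

```text
clock: 21.9
tcp_pos: [0.5133, 0.0237, 0.3029]
orientation: [3.117, 0.391, -0.002]
contact_force: [-2.4, 0.5, 1.6]
grip_width: 0.0003
gripper_force: 1.1
```

Emit:
carry_out:
  moves:
    - [0,0,0.001,0,0]
    - [0,0,0.002,0,0]
    - [0,0,0.003,0,0]
    - [0,0,0.004,0,0]
    - [0,0,0.005,0,0]
    - [0,0,0.005,0,0]
    - [0,0,0.005,0,0]
    - [0,0,0.005,0,0]

```text
clock: 22.7
tcp_pos: [0.5138, 0.0239, 0.2983]
orientation: [3.117, 0.391, 0.0]
contact_force: [-2.0, 0.5, 3.4]
grip_width: 0.0
gripper_force: 1.8
```

Emit:
carry_out:
  moves:
    - [0,0,0.0003,0,0]
    - [0,0,0.0006,0,0]
    - [0,0,0.0009,0,0]
    - [0,0,0.001,0,0]
    - [0,0,0.001,0,0]
    - [0,0,0.001,0,0]
    - [0,0,0.001,0,0]
    - [0,0,0.001,0,0]

```text
clock: 23.5
tcp_pos: [0.5139, 0.0239, 0.2979]
orientation: [3.117, 0.391, 0.0]
contact_force: [-3.6, -0.8, 9.6]
grip_width: -0.0001
gripper_force: 5.1
```

Emit:
carry_out:
  moves:
    - [0,0,-0.002,0,0]
    - [0,0,-0.01,0,0]
    - [0,0,-0.03,0,0]
    - [0,0,-0.06,0,0]
    - [0,0,-0.09,0,0]
    - [0,0,-0.12,0,0]
    - [0,0,-0.13,0,0]
    - [0,0,-0.13,0,0]

```text
clock: 24.3
tcp_pos: [0.5142, 0.024, 0.4286]
orientation: [3.117, 0.391, 0.006]
contact_force: [0.4, -0.1, -0.3]
grip_width: -0.0003
gripper_force: 0.0
```

```bash
python3 - <<'E'
from h import *
snap("side","s5.png");a=cv2.imread("pics/s5.png")[180:270,230:350];cv2.imwrite("pics/c5.png",cv2.resize(a,None,fx=6,fy=6,interpolation=2))
E
```

```text
(no output)
```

View pics/c5.png

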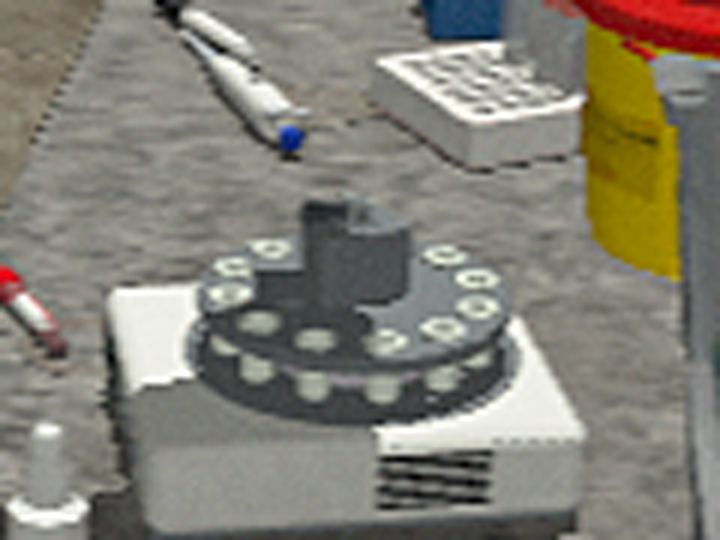

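Side: the bar lies level over the hub at about (330,208), the wheel is home and nothing else has moved. Handing in.

```bash
python3 -c "
from bench import r
print(r.hand_in())"
```

```text
the job is handed in; nothing more can be done
None
```

The wheel is home on the drive ring over post and pin, the locking bar is folded level over the hub, no bystander was touched, and the job was handed in at about 24 s; `hand_in` returned no verdict.

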